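Clear the remote and lock the bayonet cap on the air purifier

ROBOT

A 7-joint arm with a two-finger parallel gripper is mounted at the origin on the work surface. World frame = base frame: x ahead of the robot, y to its left, z up, the work surface at z = 0. Lengths are in m, angles in rad, forces in N, time in s.
With the tool pointing down it reaches from about 0.425 to 0.95 m from the base axis. Payload 16.7 kg.
Tool frame: the origin (TCP) lies on the centre line of the jaws, within the pads' length; the fingertips stand 11 mm ahead of it and the grasp point (between the pads) lies 8 mm behind it; z points along the fingers, y is the direction in which the jaws open and shut (so a half turn about z gives the same grasp; the last joint's range is limited). The gripper opens to 94 mm and grips with 3 to 60 N. Pads are 16 mm wide; open, the fingers measure 119 mm over their backs; the gripper's body (75 mm by 177 mm) begins 78 mm behind the grasp point.
Start: joints at [-1.252, 0.426, 0.074, 1.606, -0.034, 1.111, -0.067], TCP at [0.304, 0.602, 0.216] pointing down, gripper open.
Joint ranges: [-2.85, 2.85], [-0.5, 2.14], [-1.23, 1.37], [0.21, 2.46], [-1.02, 4.16], [0.16, 2.05], [-2.73, 2.73]. Speed limits (rad/s): [1.89, 1.89, 2.39, 2.39, 3.01, 3.01, 3.01].

INTERFACE

Orientations are given as a rotation vector (axis times angle).
In Python, from rig import telemetry, camera, finish_job gives the robot as it stands.
- The arm moves only by the shell command python3 -m pendant 'ROWS' [FORCE]. ROWS is JSON, a list of rows, each a list of 7 numbers: the shift along the tool's x, y, z in units of 30 mm (1.0 is 30 mm), then the turn, a rotation vector about the tool's x, y, z in units of 6 degrees (1.0 is 6 degrees), then the opening in per cent of the stroke, from 0 (shut) to 100 (fully open). A call has exactly 5 rows; each row is the pose to reach, as a shift and turn from the pose commanded when the call began, along the tool's axes at that moment; what a row does not reach only later rows make up. A row lasts 1/12 s, in which the tool goes at most 41.7 mm and 7.16 degrees, less where a joint would pass 70% of its speed; a pose out of reach is approached as far as the arm can. A call with a gripper value outside its range is refused whole. The fingers move at their own pace and stop on an object; FORCE is the grip in N (left out, the last holds). Time passes only in rows, so rows that repeat a pose let the fingers close, or fill a call up. It gives the time, the measured TCP pose, the force and the opening at its end, in the units of the state.
- telemetry.get_obs(): the state, without advancing time (a new reading comes with each control period).
- camera(name): name is "scene" or "top" or "wrist"; returns a dict with "frame" (480x640x3 uint8, red, green, blue), "K" (3x3 intrinsics, pixels), "R" (3x3) and "t" (3): a world point X has camera coordinates R X + t; the wrist camera has in their place "T_tool_cam" (4x4, takes a point from camera to tool coordinates, whose origin is the TCP and whose axes are the flange's). Camera axes: x right, y down, z forward; pixel columns grow to the right and rows downward; lengths in m; the calibration is good to about 2 mm. The wrist camera is an equidistant fisheye: a pixel r from the principal point sees the ray r / f radians off the axis. A picture is of the moment at which its call begins: read the wrist's pose just before it. There is no depth.
- finish_job(): hands the job in, once; it reports no verdict.
The state is a dict: "clock": time; "qpos": joint angles; "joint_velocities": joint speeds; "effort": joint torques, N m; "ee_pos": TCP position; "tcp_rot": TCP orientation; "force": force on the tool from outside, world axes, zero at the start; "wrist_torque": the same for the moment, N m; "width": finger opening in m.
Only numpy, scipy, OpenCV 4.12 (cv2) and the standard library are available. Lean on these libraries where they do the work, as an engineer would, in place of code of your own. Each camera call takes 0.05 s, during which the arm holds its last target. There are 200 camera calls.

TASK

Someone left the black remote lying across the open mouth of the air purifier: lay it flat in the ceramic tray. Then set the purifier's cap over the centre shaft with its two lugs in the two slots of the mouth, let go of it so that it rests there on the spring, and then press it down and turn it a quarter turn clockwise (seen from above) to the stop, so that it springs up and stays locked; pushing on the bar is enough, it need not be gripped. Leave the pen cup, coaster, candle jar and white remote undisturbed.

Things in the scene. Friction and masses are not known exactly. Their poses are not given: they have to be found in the camera images.
- purifier_mouth (a point): Air purifier, fixed upright white cylinder, 128 mm across, 80 mm high. Point: centre of its mouth, level with the rim top; z up. The rim has an inward lip 8 mm thick (opening 97 mm across), broken by two slots 23 to 30 mm wide, open right across the rim, on the +y and -y sides of this frame. On the axis a steel shaft, 20 mm thick, coned tip 3 mm below the rim.
- seat_top (a point): Centre of the top of the grey sprung seat inside the purifier, 9 mm below the rim, round the shaft. It sinks up to 10 mm: about 5 N to start, 14 N at the bottom. The cap rests on it; pressed down 5 mm or more (7 to 8 is good) the cap's lugs pass under the lip.
- notch (a point): Where a lug locks: under the lip, on the mouth's +x side (its twin is on -x), 50 mm from the axis, 5 mm below the rim top. Pressed down, the lugs turn only clockwise (from above), from the slots (mouth y axis) by 90 degrees to a stop at the mouth's x axis (notches leave about 6 degrees of play); let up there, they spring up 3 mm into the notches and are locked.
- cap_bar (a point): The purifier's cap: pale grey plastic disc 92 mm across, 21 mm thick, with an upright grip bar across its top: 82 mm long (x), 12 mm wide (y), 26 mm high. Point: centre of the bar, 34 mm above the cap's underside, 13 mm above the disc's flat top; z up. 0.13 to 0.25 kg. Starts upright on the console. Resting on the seat, lugs in slots, it is 25 mm above the mouth point; locked, 23 mm.
- cap_foot (a point): Centre of the cap's underside. Two lugs, 16 mm wide, 6 mm thick, stick out 8.5 mm at the foot of the disc (to 54.5 mm from the axis) under the two ends of the bar, at +x and -x; the two ends are alike. In the middle of the underside is a blind socket, 23 mm wide and 17 mm deep, for the shaft.
- remote_center (a point): The glossy black remote, 165 mm long (x), 40 mm wide (y), 20 mm thick (z up); this point is its centre. It starts lying flat across the purifier's rim; about 0.12 kg.
- tray_in (a point): Fixed white ceramic tray, 230 mm (x) by 120 mm (y), 22 mm high, walls 6 mm; this point: centre of its inner floor, 6 mm above the console.
- pen_cup: Bystander: pale pink silicone pen cup, 72 mm in diameter, 88 mm high; origin at the centre of its underside.
- coaster: Bystander: copper-tone steel coaster, disc 92 mm in diameter, 6 mm thick; origin at the centre of its underside.
- candle_jar: Bystander: amber candle jar with wooden cap, 68 mm in diameter, 78 mm high; origin at the centre of its underside.
- slim_remote_center (a point): Bystander: slim white remote, 145 mm (x) by 34 mm (y) by 12 mm; this point is its centre.
Mind the look-alikes: they are no part of the job. What is shaped like the part that bears cap_bar but purple or yellow is not meant.

How it is judged:
By the outcome, as a careful person would: the job done as asked, in the order asked, and still so for the second after the job is handed in, with the robot touching nothing.
It also fails if it takes over 66 s, if anything falls off the work surface, if the arm or the gripper's body presses on something with over 40 N, if the wrist force passes 120 N, or if a joint passes its speed limit or range.

## Working session

There is one attempt and no reset: what is moved stays moved. The work goes in short steps, Python scripts to look and compute and a shell command to move; the robot and the scene stay as the last step left them, time stands still between calls to the robot, and variables do not carry over. Pictures are saved under pics/ and viewed, about 8 in all and at most 12, crops included, and the job is handed in when it is done.

```bash
ls; mkdir -p pics; python3 - <<'E'
from rig import telemetry, camera
import cv2,pickle
o=telemetry.get_obs();print(o)
d={}
for n in ("scene","top"):
    c=camera(n);d[n]=c
    cv2.imwrite(f"pics/{n}0.png",c["frame"][:,:,::-1]);print(n,c["K"],c["R"],c["t"])
pickle.dump(d,open("cams0.pkl","wb"))
E
```

```text
pics
{'clock': 0.0, 'qpos': array([-1.25251986,  0.42674472,  0.07384562,  1.60661459, -0.03408754,
        1.11080697, -0.06712213]), 'joint_velocities': array([-0.00086294, -0.00215198, -0.00032621,  0.00055056, -0.00028753,
        0.00146691,  0.00142211]), 'effort': array([ 1.02532858e-04, -9.35805702e+01,  3.66714679e+00, -4.54218650e+01,
       -4.87900700e-02,  1.98217918e-02,  1.49868060e-04]), 'ee_pos': array([0.30419186, 0.60208469, 0.21576364]), 'tcp_rot': array([-7.28121046e-01, -3.05584479e+00,  2.04071568e-03]), 'force': array([0.21906665, 0.36283879, 0.54137651]), 'wrist_torque': array([ 0.00904647,  0.0131574 , -0.01905785]), 'width': 0.09397934002254744}
scene [[451.37577141   0.         318.50323114]
 [  0.         451.37577141 243.06616242]
 [  0.           0.           1.        ]] [[ 0.1370328   0.99053655 -0.00770363]
 [ 0.84720408 -0.12122669 -0.51725172]
 [-0.51329062  0.0643539  -0.85579864]] [-0.13645192 -0.37230177  1.39232052]
top [[497.8115834    0.         313.19416097]
 [  0.         497.8115834  238.47954246]
 [  0.           0.           1.        ]] [[-0.0150417  -0.99956552  0.0253478 ]
 [-0.99528806  0.01253913 -0.09614802]
 [ 0.09578841 -0.02667459 -0.99504424]] [0.04235109 0.49798135 1.23519248]
```

View pics/top0.png

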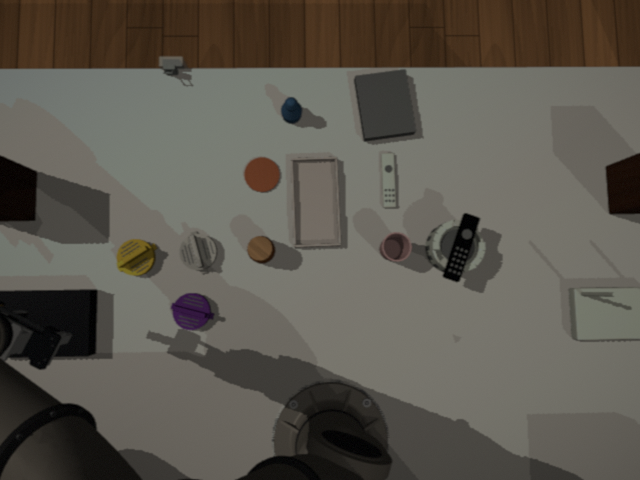

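View pics/scene0.png

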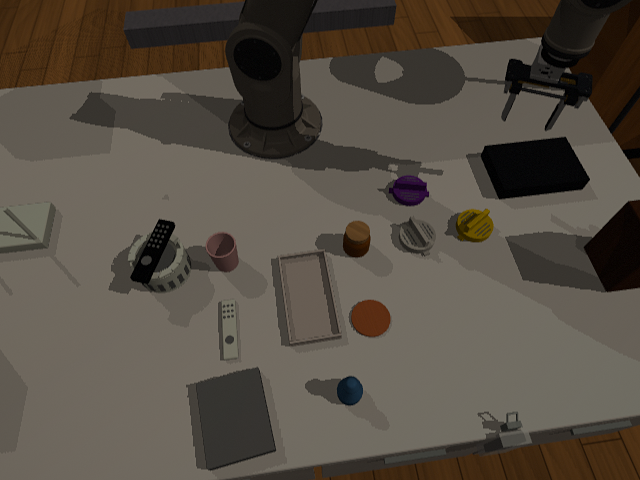

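The cap candidates in the top view are grey (198,250), purple (192,311) and yellow (136,258). Grey fits "pale grey plastic". The black remote is at (461,247) on the purifier, and the tray is at (316,200). The black box at (48,323) and the white remote at (389,180) aren't part of the job. I'll confirm this with an enlarged crop.

```bash
cat > h.py <<'E'
import numpy as np, cv2, pickle
from scipy.spatial.transform import Rotation as Rn
def ray(c,u,v):
    d=c["R"].T@np.linalg.inv(c["K"])@np.array([u,v,1.]); return -c["R"].T@c["t"], d/np.linalg.norm(d)
def plane(c,u,v,z):
    o,d=ray(c,u,v); return (o+d*(z-o[2])/d[2])
def proj(c,X):
    p=c["K"]@(c["R"]@np.asarray(X,float)+c["t"]); return p[:2]/p[2]
E
python3 - <<'E'
from h import *
d=pickle.load(open("cams0.pkl","rb"));t=d["top"];s=d["scene"]
def crop(f,x,y,w,h,k): return cv2.resize(f[y:y+h,x:x+w,::-1],None,fx=k,fy=k,interpolation=cv2.INTER_CUBIC)
A=np.hstack([crop(t["frame"],160,215,80,60,5),crop(t["frame"],415,205,80,60,5)])
B=np.hstack([crop(s["frame"],377,205,80,60,5),crop(s["frame"],120,215,80,60,5)])
cv2.imwrite("pics/crop1.png",np.clip(np.vstack([A,B])*1.4,0,255).astype(np.uint8))
# remote
hsv=cv2.cvtColor(t["frame"],cv2.COLOR_RGB2HSV)
m=((t["frame"].max(2)<45)).astype(np.uint8); m[:, :430]=0;m[:,490:]=0;m[:205]=0;m[290:]=0
m=cv2.morphologyEx(m,cv2.MORPH_CLOSE,np.ones((5,5)))
cs=cv2.findContours(m,0,2)[0];c=max(cs,key=cv2.contourArea)
r=cv2.minAreaRect(c);print(r); b=cv2.boxPoints(r)
P=np.array([plane(t,*q,0.100) for q in b]);print(P.round(4),P.mean(0), [np.linalg.norm(P[i]-P[i-1]).round(4) for i in range(4)])
for n,(u,v) in dict(tray=(316,201),cup=(395,247),candle=(261,249),coaster=(262,175),white=(389,180),cap=(198,250),pur=(455,248)).items(): print(n,plane(t,u,v,0).round(3))
E
```

```text
((462.5821838378906, 247.78082275390625), (23.40822982788086, 67.0645751953125), 20.556045532226562)
[[ 0.4002 -0.2617  0.1   ]
 [ 0.5499 -0.3247  0.1   ]
 [ 0.5294 -0.3769  0.1   ]
 [ 0.38   -0.3133  0.1   ]] [ 0.46485177 -0.31915311  0.1       ] [np.float64(0.0554), np.float64(0.1624), np.float64(0.0561), np.float64(0.1624)]
tray [0.598 0.026 0.   ]
cup [ 0.476 -0.176  0.   ]
candle [0.475 0.169 0.   ]
coaster [0.668 0.166 0.   ]
white [ 0.652 -0.166  0.   ]
cap [0.475 0.33  0.   ]
pur [ 0.471 -0.332  0.   ]
```

View pics/crop1.png

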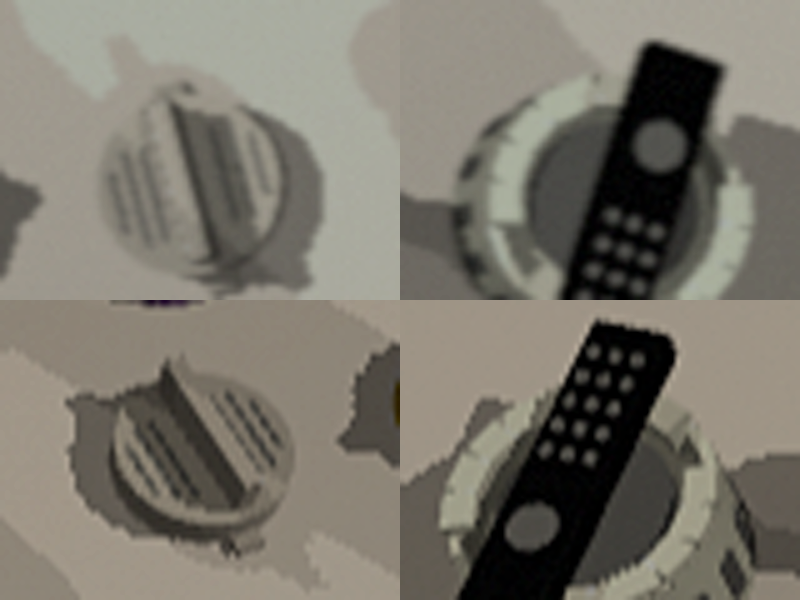

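The crop confirms it. The grey cap has its bar running roughly along the image column, with lugs near (196,233) and (203,269). The black remote lies across the slotted rim. Next I'll measure the remote and tray.

```bash
cat >> h.py <<'E'
def tool():
    from rig import telemetry
    o=telemetry.get_obs(); return o,np.array(o["ee_pos"]),Rn.from_rotvec(o["tcp_rot"]).as_matrix()
def go(p,yaw=None,verbose=1,start=None):
    """units for target TCP p (world), tool down, jaw (tool y) along world angle yaw deg (mod 180)"""
    o,p0,R=tool() if start is None else (None,)+start
    s=R.T@(np.asarray(p)-p0)/0.03
    if yaw is None: yaw=np.degrees(np.arctan2(R[1,1],R[0,1]))
    best=None
    for k in (0,180):
        a=np.radians(yaw+k); y=np.array([np.cos(a),np.sin(a),0]); z=np.array([0,0,-1.]); x=np.cross(y,z)
        Rt=np.c_[x,y,z]; rv=Rn.from_matrix(R.T@Rt).as_rotvec(degrees=True)/6
        print("yaw",yaw+k,"shift",s.round(3),"turn",rv.round(2))
E
python3 - <<'E'
from h import *
d=pickle.load(open("cams0.pkl","rb"));t=d["top"];s=d["scene"]
for name,c,box in (("top",t,(435,490,205,290)),("scene",s,(125,182,212,290))):
  for th in (14,20,28):
    f=c["frame"].max(2); m=(f<th).astype(np.uint8); k=np.zeros_like(m);k[box[2]:box[3],box[0]:box[1]]=1;m*=k
    m=cv2.morphologyEx(m,cv2.MORPH_OPEN,np.ones((3,3)));m=cv2.morphologyEx(m,cv2.MORPH_CLOSE,np.ones((9,9)))
    q=max(cv2.findContours(m,0,2)[0],key=cv2.contourArea)
    w=np.array([plane(c,*p[0],0.1)[:2] for p in q],np.float32)
    print(name,th,cv2.minAreaRect((w*1000)))
T=np.array([plane(t,*p,.022)[:2] for p in ((288,154),(338,154),(341,245),(295,247))]);print(T.round(3),T.mean(0))
# tray outer contour by brightness
for name,c,box in (("top",t,(280,348,145,255)),):
    g=cv2.cvtColor(c["frame"],cv2.COLOR_RGB2GRAY)[box[2]:box[3],box[0]:box[1]]
    cv2.imwrite("pics/tray.png",cv2.resize(c["frame"][box[2]:box[3],box[0]:box[1],::-1],None,fx=5,fy=5,interpolation=2))
o,p0,R=tool();print(R.round(3), np.degrees(np.arctan2(R[1,1],R[0,1])))
E
```

```text
top 14 ((466.6568603515625, -315.396240234375), (39.23787307739258, 159.4192657470703), 69.25565338134766)
top 20 ((466.22918701171875, -315.64715576171875), (40.01014709472656, 160.4242401123047), 69.25566101074219)
top 28 ((466.39813232421875, -316.10736083984375), (42.25859832763672, 161.06472778320312), 69.25929260253906)
scene 14 ((474.3097839355469, -312.1059875488281), (44.79500961303711, 166.21580505371094), 69.04094696044922)
scene 20 ((474.105224609375, -312.638916015625), (45.92104721069336, 166.2246551513672), 69.07205200195312)
scene 28 ((474.3952941894531, -312.314208984375), (46.73478698730469, 166.5345916748047), 69.07215118408203)
[[ 0.718  0.097]
 [ 0.717 -0.032]
 [ 0.481 -0.035]
 [ 0.478  0.082]] [0.59823528 0.02801541]
[[-0.893  0.451 -0.   ]
 [ 0.451  0.893 -0.001]
 [-0.    -0.001 -1.   ]] 63.19739220803455
```

Remote centre is about (0.467, -0.315) at top height 0.10, with its jaw axis at 69°. Both views give 160–166 × 40–46 mm, which fits. Moving there, keeping outside the minimum reach.

```bash
python3 -m pendant '[[-0.9,-0.7,0,0,0,0,70],[-1.8,-1.4,0,0,0,0,70],[-2.7,-2.1,0,0,0,0,70],[-3.6,-2.8,0,0,0,0,70],[-4.4,-3.4,0,0,0,0,70]]' 25; for i in 1 2; do python3 -m pendant '[[-0.9,-0.7,0,0,0,0,70],[-1.8,-1.4,0,0,0,0,70],[-2.7,-2.1,0,0,0,0,70],[-3.6,-2.8,0,0,0,0,70],[-4.4,-3.4,0,0,0,0,70]]'; done | tail -1
python3 -c "
from h import *
go((.468,-.315,.14),69.2);print(tool()[0]['qpos'].round(2),tool()[0]['clock'])"
```

```text
clock: 0.52
ee_pos: [0.3769, 0.4496, 0.2162]
tcp_rot: [-0.729, -3.056, 0.001]
force: [-0.1, 0.5, 0.0]
width: 0.0666
width: 0.066
yaw 69.2 shift [ -5.422 -14.569   2.552] turn [-0.    0.   -1.01]
yaw 249.2 shift [ -5.422 -14.569   2.552] turn [ 0.    0.   28.99]
[-0.66  0.21  0.3   1.92 -0.07  1.02  0.78] 1.35
```

```bash
python3 -m pendant '[[-0.35,-0.95,0,0,0,-0.2,70],[-0.7,-1.9,0,0,0,-0.4,70],[-1.05,-2.85,0,0,0,-0.6,70],[-1.4,-3.8,0,0,0,-0.8,70],[-1.8,-4.85,0,0,0,-1,70]]' | tail -1
python3 -c "
from h import *
go((.468,-.315,.14),69.2);print(tool()[0]['qpos'].round(2),tool()[0]['clock'])"
```

```text
width: 0.0657
yaw 69.2 shift [ -2.605 -10.082   2.544] turn [ 0.   -0.    0.02]
yaw 249.2 shift [ -2.605 -10.082   2.544] turn [  0.     0.   -29.98]
[-0.47  0.14  0.39  2.   -0.06  1.01  1.16] 1.7667
```

```bash
for i in 1 2; do python3 -m pendant '[[-0.25,-0.95,0,0,0,0,70],[-0.5,-1.9,0,0,0,0,70],[-0.75,-2.85,0,0,0,0,70],[-1.0,-3.9,0,0,0,0,70],[-1.3,-5.04,0,0,0,0,70]]'; done | tail -1
python3 - <<'E'
from h import *
from rig import camera
import time
go((.468,-.315,.093),69.2);o,p,R=tool();print(o['qpos'].round(2),o['clock'])
c=camera("wrist");pickle.dump((o,c),open("w1.pkl","wb"));print(c["K"],c["T_tool_cam"])
cv2.imwrite("pics/w1.png",c["frame"][:,:,::-1])
E
```

```text
width: 0.0655
yaw 69.2 shift [-0.019 -0.006  4.113] turn [ 0.   -0.    0.01]
yaw 249.2 shift [-0.019 -0.006  4.113] turn [ 0.000e+00  1.000e-02 -2.999e+01]
[-0.01  0.27  0.59  1.89 -0.17  1.03  1.86] 2.6
[[371.64829954   0.         314.85687275]
 [  0.         371.64829954 241.58038439]
 [  0.           0.           1.        ]] [[-1.15292211e-03 -9.69252931e-01 -2.46063867e-01  7.21473913e-02]
 [ 9.99999189e-01 -9.84201026e-04 -8.08657701e-04  2.90666687e-04]
 [ 5.41617536e-04 -2.46064600e-01  9.69253279e-01 -1.67063707e-01]
 [ 0.00000000e+00  0.00000000e+00  0.00000000e+00  1.00000000e+00]]
```

View pics/w1.png

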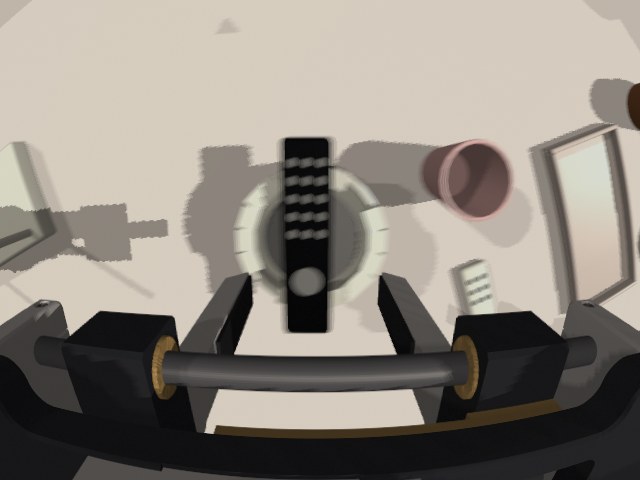

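The wrist view shows the remote at cols 284–329, rows 138–332, between the fingers. It sits slightly left of the jaw centre (col 315), so I'll check with a fresh still frame.

```bash
cat >> h.py <<'E'
def wray(c,p,R,u,v):
    K=c["K"];x=(u-K[0,2])/K[0,0];y=(v-K[1,2])/K[1,1];r=np.hypot(x,y)
    d=np.array([0,0,1.]) if r<1e-9 else np.array([np.sin(r)*x/r,np.sin(r)*y/r,np.cos(r)])
    T=c["T_tool_cam"]; return R@T[:3,3]+p, R@T[:3,:3]@d
def wplane(c,p,R,u,v,z):
    o,d=wray(c,p,R,u,v); return o+d*(z-o[2])/d[2]
def wproj(c,p,R,X):
    T=c["T_tool_cam"];q=T[:3,:3].T@(R.T@(np.asarray(X)-p)-T[:3,3]);a=np.arctan2(np.hypot(q[0],q[1]),q[2]);n=np.hypot(q[0],q[1])+1e-12
    return np.array([c["K"][0,2]+c["K"][0,0]*a*q[0]/n,c["K"][1,2]+c["K"][1,1]*a*q[1]/n])
E
python3 - <<'E'
from h import *
from rig import camera
o,p,R=tool();c=camera("wrist")
m=(c["frame"].max(2)<22).astype(np.uint8);k=np.zeros_like(m);k[125:336,262:345]=1;m*=k
m=cv2.morphologyEx(cv2.morphologyEx(m,2,np.ones((3,3))),3,np.ones((11,11)))
q=max(cv2.findContours(m,0,1)[0],key=cv2.contourArea)
w=np.array([wplane(c,p,R,*a[0],.1)[:2]*1000 for a in q],np.float32);print(cv2.minAreaRect(w),p,o["joint_velocities"].round(3))
E
```

```text
((464.58349609375, -317.40545654296875), (38.19032287597656, 159.60826110839844), 69.23394775390625) [ 0.46558539 -0.32164299  0.21678846] [-0.049 -0.041 -0.005  0.05   0.045 -0.01  -0.161]
```

```bash
python3 -m pendant '[[0.05,0.15,0.6,0,0,0,70],[0.05,0.15,1.3,0,0,0,70],[0.05,0.15,2.0,0,0,0,70],[0.05,0.15,2.7,0,0,0,70],[0.05,0.15,3.2,0,0,0,70]]' >/dev/null;  python3 -m pendant '[[0,0,0.2,0,0,0,70],[0,0,0.3,0,0,0,70],[0,0,0.3,0,0,0,70],[0,0,0.3,0,0,0,70],[0,0,0.3,0,0,0,70]]'
python3 -c "
from h import *
go((.465,-.317,.093),69.2)"
```

```text
clock: 3.53
ee_pos: [0.4686, -0.3094, 0.1124]
tcp_rot: [0.567, 3.089, -0.0]
force: [-0.1, 0.9, 0.9]
width: 0.0658
yaw 69.2 shift [ 0.021 -0.28   0.647] turn [-0.    0.01 -0.  ]
yaw 249.2 shift [ 0.021 -0.28   0.647] turn [2.e-02 0.e+00 3.e+01]
```

```bash
python3 -m pendant '[[0.02,-0.25,0.2,0,0,0,70],[0.02,-0.25,0.4,0,0,0,70],[0.02,-0.25,0.55,0,0,0,70],[0.02,-0.25,0.65,0,0,0,70],[0.02,-0.25,0.65,0,0,0,70]]' ;  for i in 1 2; do python3 -m pendant '[[0,0,0,0,0,0,35],[0,0,0,0,0,0,30],[0,0,0,0,0,0,30],[0,0,0,0,0,0,30],[0,0,0,0,0,0,30]]' 25; done
```

```text
clock: 3.95
ee_pos: [0.4644, -0.3157, 0.0911]
tcp_rot: [-0.567, -3.089, -0.0]
force: [-0.4, -0.3, 0.5]
width: 0.0659
clock: 4.37
ee_pos: [0.465, -0.316, 0.0922]
tcp_rot: [0.567, 3.09, -0.0]
force: [-0.3, -0.6, 2.1]
width: 0.0399
clock: 4.78
ee_pos: [0.465, -0.3159, 0.0922]
tcp_rot: [0.567, 3.09, -0.0]
force: [-0.2, 0.8, 5.0]
width: 0.0398
```

```bash
python3 -m pendant '[[0,0,-0.4,0,0,0,30],[0,0,-1.0,0,0,0,30],[0,0,-1.8,0,0,0,30],[0,0,-2.6,0,0,0,30],[0,0,-3,0,0,0,30]]';  python3 -m pendant '[[0,0.5,0,0,0,0,30],[0,1.3,0,0,0,0,30],[0,2.2,0,0,0,0,30],[0,3.1,0,0,0,0,30],[0,4.1,0,0,0,0,30]]' >/dev/null
python3 -m pendant '[[0,0.8,0,0,0,0,30],[0,1.6,0,0,0,0,30],[0,2.4,0,0,0,0,30],[0,3.3,0,0,0,0,30],[0,4.1,0,0,0,0,30]]' >/dev/null
python3 -m pendant '[[0,0.9,0,0,0,-0.8,30],[0,1.8,0,0,0,-1.6,30],[0,2.7,0,0,0,-2.4,30],[0,3.5,0,0,0,-3.2,30],[0,4.1,0,0,0,-3.8,30]]' >/dev/null
python3 -m pendant '[[0,0,0,0,0,0,30],[0,0,0,0,0,0,30],[0,0,0,0,0,0,30],[0,0,0,0,0,0,30],[0,0,0,0,0,0,30]]'
python3 - <<'E'
from h import *
from rig import camera
o,p,R=tool();c=camera("wrist");t=camera("top");s=camera("scene");pickle.dump((o,c,t,s),open("w2.pkl","wb"))
go((.598,.028,.019),92)
A=cv2.resize(t["frame"][190:300,405:510,::-1],(400,419),interpolation=2)
B=cv2.resize(s["frame"][205:315,110:215,::-1],(400,419),interpolation=2)
cv2.imwrite("pics/pur2.png",np.clip(np.hstack([A,B])*1.4,0,255).astype(np.uint8))
cv2.imwrite("pics/w2.png",c["frame"][:,:,::-1])
E
```

```text
clock: 5.2
ee_pos: [0.4653, -0.3165, 0.1849]
tcp_rot: [0.568, 3.088, -0.001]
force: [0.8, 0.3, -0.9]
width: 0.039
clock: 6.87
ee_pos: [0.5957, 0.028, 0.182]
tcp_rot: [0.052, -3.141, 0.0]
force: [0.5, 0.5, -0.7]
width: 0.0396
yaw 92 shift [-0.071 -0.02   5.437] turn [ 0.    0.   -0.01]
yaw 272 shift [-0.071 -0.02   5.437] turn [ 0.   -0.   29.99]
```

View pics/pur2.png

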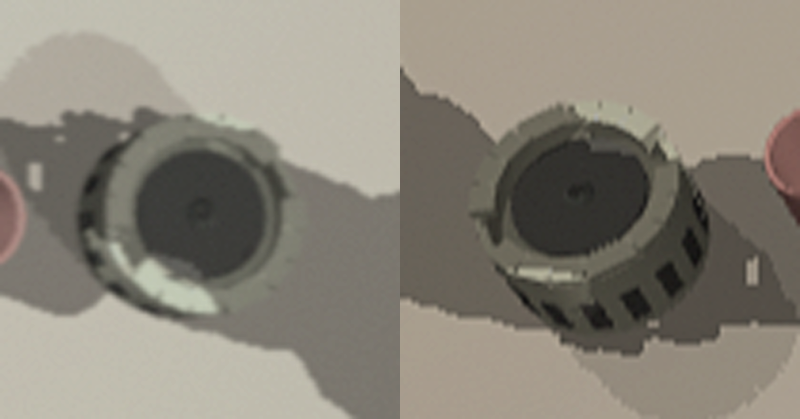

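View pics/w2.png

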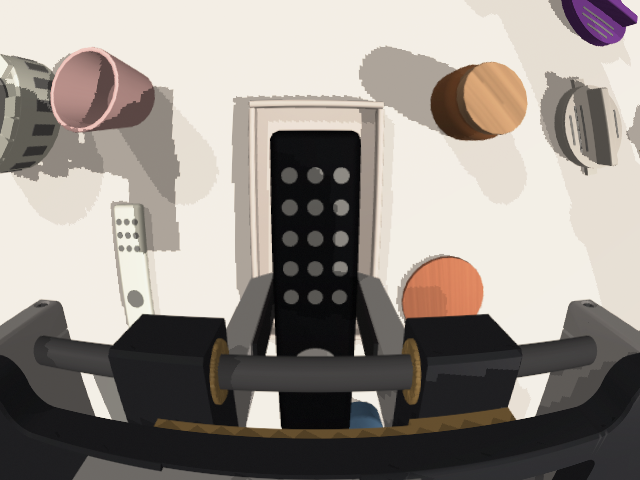

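The remote hangs centred over the tray (walls at cols 250 and 383, remote centre at col 315). The purifier's slots are visible: lower left and right in the top crop, and (490,225) and (655,150) in the scene crop. Placing the remote now.

```bash
python3 - <<'E'
from h import *
o,c,t,s=pickle.load(open("w2.pkl","rb"));p=o["ee_pos"];R=Rn.from_rotvec(o["tcp_rot"]).as_matrix()
for q in ((250,103),(383,103),(316,103)): print(wplane(c,p,R,*q,.022).round(4))
E
python3 -m pendant '[[-0.07,0,0.6,0,0,0,30],[-0.07,0,1.5,0,0,0,30],[-0.07,0,2.4,0,0,0,30],[-0.07,0,3.3,0,0,0,30],[-0.07,0,4,0,0,0,30]]'>/dev/null
python3 -m pendant '[[0,0,0.5,0,0,0,30],[0,0,0.9,0,0,0,30],[0,0,1.2,0,0,0,30],[0,0,1.4,0,0,0,30],[0,0,1.42,0,0,0,30]]'
python3 -m pendant '[[0,0,0,0,0,0,30],[0,0,0,0,0,0,30],[0,0,0,0,0,0,30],[0,0,0,0,0,0,30],[0,0,0,0,0,0,30]]'
```

```text
[ 0.4834 -0.032   0.022 ]
[0.4796 0.0844 0.022 ]
[0.4828 0.0258 0.022 ]
clock: 7.85
ee_pos: [0.5978, 0.029, 0.0187]
tcp_rot: [0.055, -3.14, 0.0]
force: [0.4, 0.6, -1.2]
width: 0.0393
clock: 8.27
ee_pos: [0.5983, 0.0291, 0.0198]
tcp_rot: [-0.055, 3.14, 0.0]
force: [-0.7, -0.1, -0.9]
width: 0.04
```

```bash
python3 -m pendant '[[0,0,0.04,0,0,0,30],[0,0,0.05,0,0,0,50],[0,0,0.05,0,0,0,66],[0,0,0.05,0,0,0,66],[0,0,0.05,0,0,0,66]]'
python3 -m pendant '[[0,0,-0.5,0,0,0,66],[0,0,-1.3,0,0,0,66],[0,0,-2.3,0,0,0,66],[0,0,-3.4,0,0,0,66],[0,0,-4.4,0,0,0,66]]'
python3 - <<'E'
from h import *
go((.475,.33,.20),99.5)
o,c,t,s=pickle.load(open("w2.pkl","rb"))
for q in ((0,0),):
  for n,cam,x in (("top",t,(160,205,80,90)),("scene",s,(377,205,80,60))):
    pass
E
```

```text
clock: 8.68
ee_pos: [0.5981, 0.029, 0.0179]
tcp_rot: [-0.055, 3.141, -0.0]
force: [-0.2, -0.1, -0.3]
width: 0.061
clock: 9.1
ee_pos: [0.5979, 0.0289, 0.1516]
tcp_rot: [0.054, -3.141, 0.0]
force: [0.9, 0.8, 1.2]
width: 0.062
yaw 99.5 shift [ 3.748 10.172 -1.616] turn [-0.   -0.   -1.25]
yaw 279.5 shift [ 3.748 10.172 -1.616] turn [-0.    0.   28.75]
```

```bash
python3 -m pendant '[[0.7,2,-0.7,0,0,0,60],[1.2,3.3,-1.4,0,0,-0.3,60],[1.7,4.5,-1.6,0,0,-0.6,60],[2.1,5.7,-1.6,0,0,-1,60],[2.5,6.8,-1.6,0,0,-1.2,60]]' >/dev/null
python3 -m pendant '[[0.4,1,0,0,0,0,60],[0.8,2,0,0,0,0,60],[1.2,2.9,0,0,0,0,60],[1.5,3.5,0,0,0,0,60],[1.55,3.6,0,0,0,0,60]]' >/dev/null
python3 -m pendant '[[0,0,0,0,0,0,60],[0,0,0,0,0,0,60],[0,0,0,0,0,0,60],[0,0,0,0,0,0,60],[0,0,0,0,0,0,60]]' >/dev/null
python3 -m pendant '[[0,0,0,0,0,0,60],[0,0,0,0,0,0,60],[0,0,0,0,0,0,60],[0,0,0,0,0,0,60],[0,0,0,0,0,0,60]]'
python3 - <<'E'
from h import *
from rig import camera
go((.475,.33,.2),99.5)
o,p,R=tool();c=camera("wrist");pickle.dump((o,c),open("w3.pkl","wb"));print(o["qpos"].round(2))
cv2.imwrite("pics/w3.png",cv2.resize(c["frame"][140:340,200:440,::-1],(720,600),interpolation=2))
E
```

```text
clock: 10.77
ee_pos: [0.459, 0.3143, 0.1971]
tcp_rot: [0.252, -3.131, 0.0]
force: [0.0, 0.4, -0.0]
width: 0.0563
yaw 99.5 shift [-0.611  0.432 -0.095] turn [-0.   -0.   -0.05]
yaw 279.5 shift [-0.611  0.432 -0.095] turn [-0.    0.   29.95]
[-0.89  0.25  0.21  1.91 -0.06  0.99  1.08]
```

View pics/w3.png

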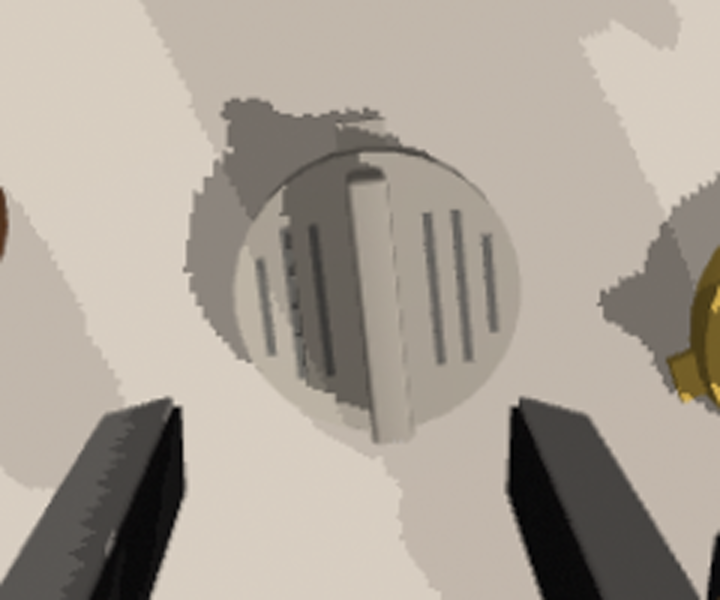

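```bash
python3 - <<'E'
from h import *
o,c=pickle.load(open("w3.pkl","rb"));p=o["ee_pos"];R=Rn.from_rotvec(o["tcp_rot"]).as_matrix()
f=lambda u,v,z:wplane(c,p,R,200+u/3,140+v/3,z)
a=f(367,181,.047);b=f(393,441,.047);print("bar",a,b,(a+b)/2,np.linalg.norm(a-b),np.degrees(np.arctan2(*(a-b)[[1,0]])))
e=[f(350,182,.047),f(385,180,.047),f(375,442,.047),f(410,440,.047)];print("w",np.linalg.norm(e[0]-e[1]),np.linalg.norm(e[2]-e[3]))
l=f(234,295,.021);r=f(521,295,.021);print("disc",l,r,(l+r)/2,np.linalg.norm(l-r))
# cross-check with top/scene cams
d=pickle.load(open("w2.pkl","rb"))
X=(a+b)/2
print("top/scene proj of bar top ctr",proj(d[2],X),proj(d[3],X))
E
```

```text
bar [0.43018025 0.31664644 0.047     ] [0.50727122 0.33746637 0.047     ] [0.46872573 0.3270564  0.047     ] 0.0798529080270451 -164.88670646306088
w 0.010052059360944726 0.01068578020448983
disc [0.47626786 0.28192681 0.021     ] [0.46172167 0.37228841 0.021     ] [0.46899476 0.32710761 0.021     ] 0.09152491921968399
top/scene proj of bar top ctr [195.13470567 251.10015037] [418.68928714 227.46136227]
```

```bash
python3 - <<'E'
from h import *
go((.469,.327,.035),105)
E
```

```text
yaw 105 shift [-0.398  0.365  5.405] turn [-0.   -0.   -0.97]
yaw 285 shift [-0.398  0.365  5.405] turn [-0.    0.   29.03]
```

```bash
python3 -m pendant '[[-0.2,0.2,0.6,0,0,-0.5,50],[-0.4,0.37,1.5,0,0,-0.95,50],[-0.4,0.37,2.4,0,0,-0.95,50],[-0.4,0.37,3.3,0,0,-0.95,50],[-0.4,0.37,4,0,0,-0.95,50]]' >/dev/null
python3 -m pendant '[[0,0,0.4,0,0,0,45],[0,0,0.7,0,0,0,45],[0,0,0.7,0,0,0,45],[0,0,0.7,0,0,0,45],[0,0,0.7,0,0,0,45]]'
python3 -c "
from h import *
go((.469,.327,.035),105)"
```

```text
clock: 11.65
ee_pos: [0.4696, 0.3276, 0.0573]
tcp_rot: [-0.407, 3.114, 0.001]
force: [0.1, 0.6, 0.2]
width: 0.0421
yaw 105 shift [ 0.027 -0.016  0.744] turn [ 0.01  0.01 -0.02]
yaw 285 shift [ 0.027 -0.016  0.744] turn [ 2.000e-02 -1.000e-02  2.998e+01]
```

```bash
python3 -m pendant '[[0,0,0.3,0,0,0,45],[0.02,0,0.55,0,0,0,45],[0.02,0,0.72,0,0,0,45],[0.02,0,0.72,0,0,0,45],[0.02,0,0.72,0,0,0,45]]'
python3 -m pendant '[[0,0,0,0,0,0,20],[0,0,0,0,0,0,10],[0,0,0,0,0,0,5],[0,0,0,0,0,0,5],[0,0,0,0,0,0,5]]' 45
python3 -m pendant '[[0,0,0,0,0,0,5],[0,0,0,0,0,0,5],[0,0,0,0,0,0,5],[0,0,0,0,0,0,5],[0,0,0,0,0,0,5]]' 45
```

```text
clock: 12.07
ee_pos: [0.4682, 0.3268, 0.0341]
tcp_rot: [0.407, -3.114, 0.001]
force: [-0.2, -0.5, -0.2]
width: 0.0421
clock: 12.48
ee_pos: [0.4685, 0.327, 0.0347]
tcp_rot: [-0.407, 3.115, 0.0]
force: [0.8, -0.7, 1.1]
width: 0.0126
clock: 12.9
ee_pos: [0.4685, 0.327, 0.0347]
tcp_rot: [-0.407, 3.115, 0.0]
force: [-0.5, -0.9, 5.2]
width: 0.0118
```

The cap is gripped (opening 11.8 mm). Next I'll estimate the mouth from the saved fixed views.

```bash
python3 - <<'E'
from h import *
d=pickle.load(open("w2.pkl","rb"));t,s=d[2],d[3]
# shaft tip seen at crop px (scale 400/105)
k=105/400
A=(405+200*k,190+210*k);B=(110+(581-400)*k,205+190*k)
for n,c,q in (("top",t,A),("scene",s,B)): print(n,q,plane(c,*q,.077).round(4))
# seat / opening dark blob
for n,c,bx in (("top",t,(425,485,222,270)),("scene",s,(128,184,232,278))):
    g=cv2.cvtColor(c["frame"],cv2.COLOR_RGB2GRAY);sub=g[bx[2]:bx[3],bx[0]:bx[1]]
    for th in (48,52,56):
        m=(sub<th).astype(np.uint8);m=cv2.morphologyEx(m,2,np.ones((3,3)))
        q=max(cv2.findContours(m,0,1)[0],key=cv2.contourArea)
        w=np.array([plane(c,a[0][0]+bx[0],a[0][1]+bx[2],.071)[:2]*1000 for a in q],np.float32)
        print(n,th,[np.round(x,1) for x in cv2.fitEllipse(cv2.convexHull(w))])
go((.517,-.42,.21),25)
E
python3 -m pendant '[[0,0,-0.3,0,0,0,5],[0,0,-1.0,0,0,0,5],[0,0,-2,0,0,0,5],[0,0,-3.2,0,0,0,5],[0,0,-4.4,0,0,0,5]]' 
python3 -m pendant '[[0,0,-0.5,0,0,0,5],[0,0,-0.7,0,0,0,5],[0,0,-0.7,0,0,0,5],[0,0,-0.7,0,0,0,5],[0,0,-0.7,0,0,0,5]]'
```

```text
top (457.5, 245.125) [ 0.4727 -0.3143  0.077 ]
scene (157.5125, 254.875) [ 0.4749 -0.31    0.077 ]
top 48 [array([ 471.7, -315.4]), array([78.6, 80.4]), np.float64(173.0)]
top 52 [array([ 471.1, -315.5]), array([80.2, 81.4]), np.float64(158.2)]
top 56 [array([ 471.1, -315.8]), array([80.9, 83.3]), np.float64(19.3)]
scene 48 [array([ 473.3, -318.1]), array([79.1, 97.1]), np.float64(159.1)]
scene 52 [array([ 470.3, -321.1]), array([ 91.5, 100.4]), np.float64(171.2)]
scene 56 [array([ 470.1, -320.4]), array([ 94.4, 102.3]), np.float64(19.4)]
yaw 25 shift [  4.838 -24.479  -5.845] turn [ 0.    0.   13.32]
yaw 205 shift [  4.838 -24.479  -5.845] turn [ -0.     0.   -16.68]
clock: 13.32
ee_pos: [0.4679, 0.3265, 0.1681]
tcp_rot: [0.407, -3.114, 0.001]
force: [0.5, 0.7, -2.1]
width: 0.0118
clock: 13.73
ee_pos: [0.4677, 0.3265, 0.186]
tcp_rot: [0.407, -3.113, 0.002]
force: [0.2, -0.6, -2.3]
width: 0.0113
```

```bash
python3 -m pendant '[[0,-0.5,0,0,0,0.3,5],[0,-1.3,0,0,0,0.9,5],[0,-2.3,0,0,0,1.7,5],[0,-3.3,0,0,0,2.5,5],[0,-4.3,0,0,0,3.3,5]]' >/dev/null
python3 -c "
from h import *
go((.517,-.42,.2),25);print(tool()[1])"
```

```text
yaw 25 shift [ -2.434 -20.499  -0.421] turn [-0.02 -0.    9.94]
yaw 205 shift [ -2.434 -20.499  -0.421] turn [ 0.000e+00 -2.000e-02 -2.006e+01]
[0.50155783 0.19908351 0.18664219]
```

```bash
python3 -m pendant '[[-0.1,-1,0,0,0,0.8,5],[-0.2,-2,0,0,0,1.7,5],[-0.35,-3,-0.2,0,0,2.6,5],[-0.5,-4,-0.4,0,0,3.4,5],[-0.6,-5,-0.4,0,0,4.2,5]]' >/dev/null
python3 -c "
from h import *
go((.517,-.42,.2),25);print(tool()[1])"
```

```text
yaw 25 shift [-8.2420e+00 -1.3256e+01 -7.0000e-03] turn [-0.    0.    5.74]
yaw 205 shift [-8.2420e+00 -1.3256e+01 -7.0000e-03] turn [ -0.    -0.   -24.26]
[0.50647441 0.04815236 0.1997097 ]
```

```bash
python3 -m pendant '[[-0.5,-0.8,0,0,0,0.9,5],[-1,-1.6,0,0,0,1.8,5],[-1.5,-2.4,0,0,0,2.7,5],[-2,-3.2,0,0,0,3.6,5],[-2.6,-4.2,0,0,0,4.5,5]]' >/dev/null
python3 -c "
from h import *
go((.517,-.42,.2),25);print(tool()[1])"
```

```text
yaw 25 shift [-9.163 -5.549 -0.039] turn [-0.01 -0.01  1.25]
yaw 205 shift [-9.163 -5.549 -0.039] turn [ 1.000e-02 -1.000e-02 -2.875e+01]
[ 0.50981869 -0.09871197  0.19885939]
```

```bash
python3 -m pendant '[[-0.9,-0.55,0,0,0,0.4,5],[-1.8,-1.1,0,0,0,0.8,5],[-2.8,-1.65,0,0,0,1.25,5],[-3.8,-2.3,0,0,0,1.25,5],[-4.6,-2.8,0,0,0,1.25,5]]' >/dev/null
python3 -m pendant '[[-0.9,-0.45,0,0,0,0,5],[-1.8,-0.9,0,0,0,0,5],[-2.7,-1.3,0,0,0,0,5],[-3.2,-1.6,0,0,0,0,5],[-3.6,-1.8,0,0,0,0,5]]' >/dev/null
for i in 1 2; do python3 -m pendant '[[0,0,0,0,0,0,5],[0,0,0,0,0,0,5],[0,0,0,0,0,0,5],[0,0,0,0,0,0,5],[0,0,0,0,0,0,5]]'; done
python3 - <<'E'
from h import *
from rig import camera
go((.517,-.42,.2),25)
o,p,R=tool();c=camera("wrist");pickle.dump((o,c),open("w4.pkl","wb"));print(o["qpos"].round(2))
print(wproj(c,p,R,(.472,-.315,.08)))
cv2.imwrite("pics/w4.png",c["frame"][:,:,::-1])
E
```

```text
clock: 16.23
ee_pos: [0.513, -0.3782, 0.1995]
tcp_rot: [-1.678, -2.656, -0.0]
force: [0.2, 0.2, -1.3]
width: 0.012
clock: 16.65
ee_pos: [0.513, -0.3789, 0.1996]
tcp_rot: [1.679, 2.655, -0.0]
force: [-0.4, 0.1, -1.5]
width: 0.0117
yaw 25 shift [-1.294 -0.465 -0.014] turn [-0.    0.    0.07]
yaw 205 shift [-1.294 -0.465 -0.014] turn [ -0.    -0.   -29.93]
[ 0.03  0.45  0.69  1.74 -0.32  1.07  1.27]
[303.03136786 144.88884651]
```

View pics/w4.png

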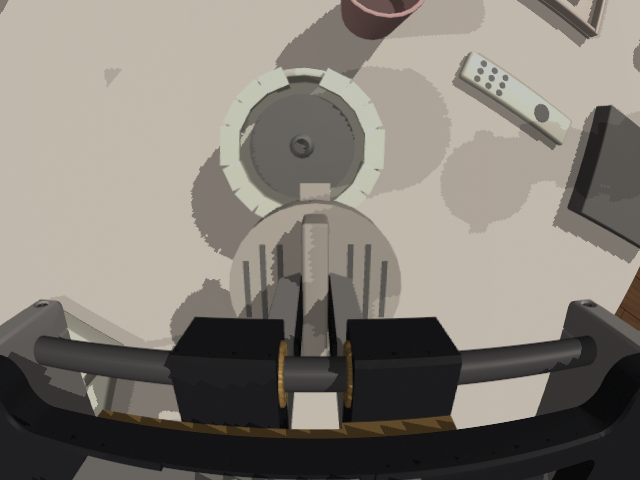

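```bash
python3 - <<'E'
from h import *
from scipy.optimize import least_squares
o,c=pickle.load(open("w4.pkl","rb"));p=o["ee_pos"];R=Rn.from_rotvec(o["tcp_rot"]).as_matrix()
f=c["frame"].astype(int); g=f[:,:,1]; x=f[:,:,1]-f[:,:,0]   # greenish-white rim vs beige table
ctr=wplane(c,p,R,302,145.5,.077);print("shaft tip",ctr)
X0=np.array([ctr[0],ctr[1]])
def prof(C,r,a,ch): 
    q=wproj(c,p,R,(C[0]+r*np.cos(a),C[1]+r*np.sin(a),.08)); return cv2.getRectSubPix(ch.astype(np.float32),(1,1),tuple(map(float,q)))[0,0]
pts=[]
for ad in range(0,360,4):
    a=np.radians(ad); rs=np.arange(.052,.075,.0005); v=np.array([prof(X0,r,a,x) for r in rs])
    q=wproj(c,p,R,(X0[0]+.064*np.cos(a),X0[1]+.064*np.sin(a),.08))
    if q[1]>185: continue
    i=np.where((v[:-1]>-1)&(v[1:]<=-1))[0]
    if len(i): pts.append((ad,X0[0]+rs[i[-1]]*np.cos(a),X0[1]+rs[i[-1]]*np.sin(a)))
P=np.array(pts);s=least_squares(lambda z:np.hypot(P[:,1]-z[0],P[:,2]-z[1])-z[2],[*X0,.064],loss="soft_l1",f_scale=.0005)
print("rim fit",s.x,len(P),np.std(s.fun))
C=s.x[:2]
for r in (.052,.056,.060):
    print(r,[(ad,int(prof(C,r,np.radians(ad),g))) for ad in range(84,150,2)])
E
```

```text
shaft tip [ 0.47138031 -0.31577851  0.077     ]
rim fit [ 0.47101893 -0.3163636   0.06347523] 58 0.001707678175224536
0.052 [(84, 197), (86, 197), (88, 197), (90, 197), (92, 197), (94, 197), (96, 197), (98, 197), (100, 98), (102, 65), (104, 65), (106, 65), (108, 65), (110, 65), (112, 65), (114, 65), (116, 65), (118, 65), (120, 65), (122, 65), (124, 65), (126, 84), (128, 196), (130, 197), (132, 197), (134, 197), (136, 197), (138, 197), (140, 197), (142, 197), (144, 197), (146, 197), (148, 197)]
0.056 [(84, 197), (86, 197), (88, 197), (90, 197), (92, 197), (94, 197), (96, 197), (98, 190), (100, 106), (102, 142), (104, 143), (106, 155), (108, 158), (110, 145), (112, 140), (114, 141), (116, 154), (118, 156), (120, 146), (122, 135), (124, 130), (126, 126), (128, 186), (130, 197), (132, 197), (134, 197), (136, 197), (138, 197), (140, 197), (142, 197), (144, 197), (146, 196), (148, 197)]
0.06 [(84, 197), (86, 197), (88, 197), (90, 197), (92, 197), (94, 197), (96, 197), (98, 186), (100, 189), (102, 197), (104, 197), (106, 197), (108, 197), (110, 197), (112, 197), (114, 197), (116, 197), (118, 197), (120, 187), (122, 183), (124, 182), (126, 181), (128, 183), (130, 197), (132, 197), (134, 197), (136, 198), (138, 197), (140, 197), (142, 197), (144, 197), (146, 197), (148, 141)]
```

```bash
python3 - <<'E'
from h import *
o,c=pickle.load(open("w4.pkl","rb"));p=np.array(o["ee_pos"]);R=Rn.from_rotvec(o["tcp_rot"]).as_matrix()
for n,q,z,e in (("lugtip",(315,183),-.0287,54.5),("bar end",(316,215),.0123,41),("disc front",(316,201),-.0137,46)):
    print(n,(R.T@(wplane(c,p,R,*q,p[2]+z)-p)*1000).round(1),e)
for u in(300,329): print((R.T@(wplane(c,p,R,u,190,p[2]-.0287)-p)*1000).round(1))
for u in(232,401): print((R.T@(wplane(c,p,R,u,280,p[2]-.0137)-p)*1000).round(1))
go((.4712,-.316,.2),23.3)
E
```

```text
lugtip [54.2 -0.5 28.7] 54.5
bar end [ 44.3  -0.  -12.3] 41
disc front [46.7  0.  13.7] 46
[50.5 -8.4 28.7]
[50.4  6.9 28.7]
[  5.3 -44.2  13.7]
[ 5.2 44.8 13.7]
yaw 23.3 shift [ 2.493 -0.357 -0.014] turn [-0.    0.    0.35]
yaw 203.3 shift [ 2.493 -0.357 -0.014] turn [ -0.    -0.   -29.65]
```

```bash
python3 -m pendant '[[0.4,-0.06,0,0,0,0.1,5],[1,-0.15,0,0,0,0.2,5],[1.7,-0.25,0,0,0,0.35,5],[2.3,-0.33,0,0,0,0.35,5],[2.49,-0.36,0,0,0,0.35,5]]' >/dev/null
python3 -m pendant '[[0,0,0.4,0,0,0,5],[0,0,1,0,0,0,5],[0,0,1.7,0,0,0,5],[0,0,2.2,0,0,0,5],[0,0,2.5,0,0,0,5]]'>/dev/null
python3 -m pendant '[[0,0,0,0,0,0,5],[0,0,0,0,0,0,5],[0,0,0,0,0,0,5],[0,0,0,0,0,0,5],[0,0,0,0,0,0,5]]'
python3 - <<'E'
from h import *
go((.4712,-.316,.1057),23.3)
E
```

```text
clock: 17.95
ee_pos: [0.4716, -0.3164, 0.1253]
tcp_rot: [1.727, 2.623, 0.001]
force: [-0.0, -0.0, -1.9]
width: 0.0115
yaw 23.3 shift [ 0.017 -0.007  0.653] turn [ 0.01  0.01 -0.  ]
yaw 203.3 shift [ 0.017 -0.007  0.653] turn [ 1.e-02 -1.e-02  3.e+01]
```

Aligned to within 0.5 mm. Now a slow descent.

```bash
python3 -m pendant '[[0,0,0.1,0,0,0,5],[0.02,0,0.2,0,0,0,5],[0.02,0,0.3,0,0,0,5],[0.02,0,0.4,0,0,0,5],[0.02,0,0.4,0,0,0,5]]'
python3 -m pendant '[[0,0,0.06,0,0,0,5],[0,0,0.12,0,0,0,5],[0,0,0.18,0,0,0,5],[0,0,0.24,0,0,0,5],[0,0,0.24,0,0,0,5]]'
```

```text
clock: 18.37
ee_pos: [0.4706, -0.3153, 0.1119]
tcp_rot: [-1.727, -2.624, 0.0]
force: [-0.2, 0.1, -1.5]
width: 0.0117
clock: 18.78
ee_pos: [0.4709, -0.3156, 0.1052]
tcp_rot: [-1.727, -2.624, 0.0]
force: [-1.1, 2.1, 2.7]
width: 0.0117
```

Force rose only at seat height, so the socket is over the shaft. Releasing the cap and backing off.

```bash
python3 -m pendant '[[0,0,0,0,0,0,20],[0,0,0,0,0,0,35],[0,0,0,0,0,0,45],[0,0,0,0,0,0,45],[0,0,0,0,0,0,45]]'
python3 -m pendant '[[0,0,-0.4,0,0,0,45],[0,0,-1,0,0,0,45],[-0.7,0,-1.8,0,0,0,45],[-1.5,0,-2.4,0,0,0,45],[-2.2,0,-2.6,0,0,0,45]]' >/dev/null
python3 -m pendant '[[0,0,0,0,0,0,45],[0,0,0,0,0,0,45],[0,0,0,0,0,0,45],[0,0,0,0,0,0,45],[0,0,0,0,0,0,45]]'
python3 - <<'E'
from h import *
from rig import camera
o,p,R=tool();c=camera("wrist");pickle.dump((o,c),open("w5.pkl","wb"))
u,v=wproj(c,p,R,(.4712,-.316,.1)).astype(int);y0=max(0,v-90);print(u,v,y0)
cv2.imwrite("pics/w5.png",cv2.resize(c["frame"][y0:y0+200,u-120:u+120,::-1],(720,600),interpolation=2))
go((.4712,-.316,.1057),23.3)
E
```

```text
clock: 19.2
ee_pos: [0.471, -0.3156, 0.1054]
tcp_rot: [1.727, 2.624, -0.0]
force: [-0.4, 0.3, -0.1]
width: 0.0403
clock: 20.03
ee_pos: [0.4968, -0.3753, 0.1831]
tcp_rot: [-1.726, -2.624, -0.0]
force: [0.6, -0.5, 0.5]
width: 0.0423
315 160 70
yaw 23.3 shift [ 2.156e+00 -1.000e-03  2.585e+00] turn [-0.   -0.01  0.  ]
yaw 203.3 shift [ 2.156e+00 -1.000e-03  2.585e+00] turn [ 1.e-02 -0.e+00 -3.e+01]
```

View pics/w5.png

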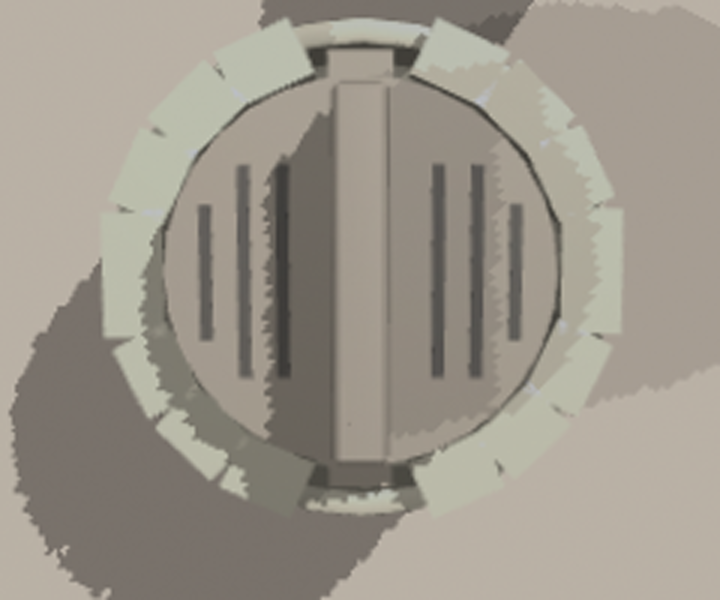

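The cap sits level, with both lugs in the slots at crop (360,65) and (362,475). Regripping the bar, then pressing and turning.

```bash
python3 -m pendant '[[0.7,0,0.3,0,0,0,45],[1.4,0,0.7,0,0,0,45],[2.0,0,1.2,0,0,0,45],[2.15,0,1.8,0,0,0,45],[2.15,0,2.2,0,0,0,45]]'>/dev/null
python3 -m pendant '[[0,0,0.15,0,0,0,45],[0,0,0.3,0,0,0,45],[0,0,0.4,0,0,0,45],[0,0,0.4,0,0,0,30],[0,0,0.4,0,0,0,20]]'
python3 -m pendant '[[0,0,0,0,0,0,10],[0,0,0,0,0,0,5],[0,0,0,0,0,0,5],[0,0,0,0,0,0,5],[0,0,0,0,0,0,5]]' 50
python3 -m pendant '[[0,0,0.06,0,0,0,5],[0,0,0.13,0,0,0,5],[0,0,0.2,0,0,0,5],[0,0,0.26,0,0,0,5],[0,0,0.26,0,0,0,5]]'
python3 -c "
from h import *
go((.4712,-.316,.0975),-66.7)"
```

```text
clock: 20.92
ee_pos: [0.4716, -0.3176, 0.1057]
tcp_rot: [1.728, 2.623, -0.0]
force: [-0.7, -0.4, -0.0]
width: 0.0324
clock: 21.33
ee_pos: [0.4717, -0.3171, 0.1056]
tcp_rot: [1.727, 2.624, 0.0]
force: [0.1, -0.5, 2.9]
width: 0.0118
clock: 21.75
ee_pos: [0.4717, -0.3171, 0.0975]
tcp_rot: [1.727, 2.624, -0.0]
force: [-1.0, 1.3, 11.0]
width: 0.0114
yaw -66.7 shift [0.041 0.001 0.001] turn [ 0.  0. 15.]
yaw 113.3 shift [0.041 0.001 0.001] turn [ -0.   0. -15.]
```

```bash
python3 -m pendant '[[0.02,0,0,0,0,0.6,5],[0.04,0,0,0,0,1.3,5],[0.04,0,0,0,0,2.1,5],[0.04,0,0,0,0,2.9,5],[0.04,0,0,0,0,3.7,5]]'
python3 -m pendant '[[0,0,0,0,0,0.8,5],[0,0,0,0,0,1.6,5],[0,0,0,0,0,2.4,5],[0,0,0,0,0,3.2,5],[0,0,0,0,0,4,5]]'
python3 -c "
from h import *
go((.4712,-.316,.0975),-66.7);o=tool()[0];print(o['wrist_torque'],o['force'],o['qpos'].round(2))"
```

```text
clock: 22.17
ee_pos: [0.4716, -0.3162, 0.098]
tcp_rot: [2.204, 2.237, 0.001]
force: [0.1, -0.3, 10.1]
width: 0.0115
clock: 22.58
ee_pos: [0.4716, -0.3162, 0.098]
tcp_rot: [2.621, 1.73, 0.001]
force: [-0.4, 0.0, 10.5]
width: 0.0113
yaw -66.7 shift [ 0.002 -0.017  0.016] turn [ 0.01 -0.    7.26]
yaw 113.3 shift [ 0.002 -0.017  0.016] turn [ 0.000e+00  2.000e-02 -2.274e+01]
[-0.03753729  0.10621482  0.15679881] [-0.38081093  0.03584108 10.45059346] [-0.17  0.53  0.86  1.99 -0.53  0.86  0.58]
```

```bash
python3 -m pendant '[[0,0,0,0,0,0.8,5],[0,0,0,0,0,1.6,5],[0,0,0,0,0,2.4,5],[0,0,0,0,0,3.2,5],[0,0,0,0,0,4,5]]'
python3 -m pendant '[[0,0,0,0,0,0.8,5],[0,0,0,0,0,1.6,5],[0,0,0,0,0,2.3,5],[0,0,0,0,0,2.9,5],[0,0,0,0,0,3.2,5]]'
python3 -m pendant '[[0,0,0,0,0,0.1,5],[0,0,0,0,0,0.1,5],[0,0,0,0,0,0.1,5],[0,0,0,0,0,0.1,5],[0,0,0,0,0,0.1,5]]'
python3 -c "
from h import *
go((.4712,-.316,.0975),-66.7);o=tool()[0];print(o['wrist_torque'],o['force'],o['qpos'].round(2))"
```

```text
clock: 23.0
ee_pos: [0.4716, -0.3162, 0.0979]
tcp_rot: [2.923, 1.148, 0.001]
force: [-0.4, 0.3, 9.1]
width: 0.0117
clock: 23.42
ee_pos: [0.4716, -0.3162, 0.0978]
tcp_rot: [3.074, 0.645, 0.001]
force: [-0.2, 0.2, 9.0]
width: 0.0116
clock: 23.83
ee_pos: [0.4715, -0.3162, 0.0979]
tcp_rot: [3.076, 0.634, 0.001]
force: [0.8, 0.6, 9.9]
width: 0.0118
yaw -66.7 shift [-0.007 -0.011  0.013] turn [ 0.01 -0.    0.  ]
yaw 113.3 shift [-0.007 -0.011  0.013] turn [ 1.e-02  1.e-02 -3.e+01]
[0.03268059 0.11313473 0.14561732] [0.77166338 0.55350882 9.85653978] [-0.29  0.64  1.05  2.   -0.7   0.93 -0.03]
```

At 90° there is no stop torque yet. Easing on in small steps until I feel it.

```bash
for i in 1 2; do python3 -m pendant '[[0,0,0,0,0,0.1,5],[0,0,0,0,0,0.2,5],[0,0,0,0,0,0.3,5],[0,0,0,0,0,0.3,5],[0,0,0,0,0,0.3,5]]' >/dev/null
python3 -c "
from h import *
go((.4712,-.316,.0975),-66.7);o=tool()[0];print(o['wrist_torque'],o['force'])"; done
```

```text
yaw -66.7 shift [-0.007 -0.013  0.013] turn [ 0.01 -0.   -0.3 ]
yaw 113.3 shift [-0.007 -0.013  0.013] turn [-1.00e-02 -2.00e-02  2.97e+01]
[0.04817007 0.12960054 0.18092056] [-0.26826421  0.50438776 10.110598  ]
yaw -66.7 shift [-0.006 -0.017  0.014] turn [ 0.01 -0.   -0.6 ]
yaw 113.3 shift [-0.006 -0.017  0.014] turn [-1.00e-02 -2.00e-02  2.94e+01]
[-0.22832035  0.08027671  0.37289812] [-0.08520615 -1.08084216  9.72065033]
```

The stop shows at about 93° (torque 0.18→0.37 N m). Letting the cap up and releasing.

```bash
python3 -m pendant '[[0,0,-0.05,0,0,-0.1,5],[0,0,-0.1,0,0,-0.2,5],[0,0,-0.15,0,0,-0.2,5],[0,0,-0.19,0,0,-0.2,5],[0,0,-0.19,0,0,-0.2,5]]'
python3 -m pendant '[[0,0,0,0,0,0,20],[0,0,0,0,0,0,35],[0,0,0,0,0,0,45],[0,0,0,0,0,0,45],[0,0,0,0,0,0,45]]'
python3 -m pendant '[[0,0,-0.4,0,0,0,45],[0,0,-1,0,0,0,45],[0,0,-2,0,0,0,45],[-0.9,0,-3,0,0,0,45],[-2,0,-3.8,0,0,0,45]]' >/dev/null
python3 -m pendant '[[0,0,0,0,0,0,45],[0,0,0,0,0,0,45],[0,0,0,0,0,0,45],[0,0,0,0,0,0,45],[0,0,0,0,0,0,45]]'
python3 - <<'E'
from h import *
from rig import camera
o,p,R=tool();c=camera("wrist");t=camera("top");pickle.dump((o,c,t),open("w6.pkl","wb"))
u,v=wproj(c,p,R,(.4712,-.316,.1)).astype(int);y0=max(0,v-90);print(u,v,y0)
A=cv2.resize(c["frame"][y0:y0+200,u-90:u+90,::-1],(450,500),interpolation=2)
B=cv2.resize(t["frame"][140:300,275:385,::-1],(344,500),interpolation=2)
cv2.imwrite("pics/w6.png",np.hstack([A,B]))
E
```

```text
clock: 25.08
ee_pos: [0.4715, -0.3163, 0.1036]
tcp_rot: [3.088, 0.57, 0.001]
force: [2.7, -2.2, 4.9]
width: 0.0113
clock: 25.5
ee_pos: [0.4708, -0.3157, 0.1031]
tcp_rot: [-3.089, -0.57, 0.001]
force: [0.1, -0.9, 0.0]
width: 0.0405
clock: 26.33
ee_pos: [0.4154, -0.3368, 0.2168]
tcp_rot: [-3.089, -0.571, 0.002]
force: [-0.1, 0.1, 0.2]
width: 0.0427
316 163 73
```

View pics/w6.png

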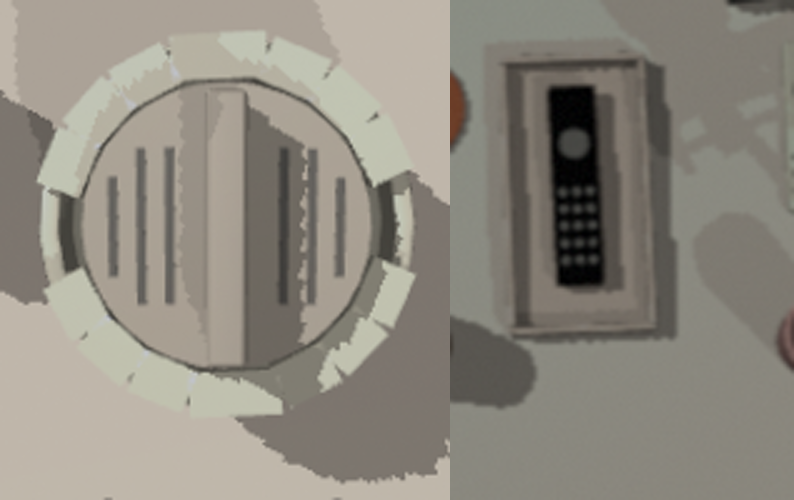

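```bash
python3 - <<'E'
from h import *
from rig import finish_job
a=pickle.load(open("cams0.pkl","rb"))["top"]["frame"];b=pickle.load(open("w6.pkl","rb"))[2]["frame"]
# correlate bystander patches before/after (lighting shadows differ)
for n,(u,v,r) in dict(white=(389,180,32),coaster=(262,175,24),candle=(261,249,20),cup=(395,247,20)).items():
    g=lambda f:cv2.Canny(f,60,120).astype(np.float32) if 0 else cv2.cvtColor(f,cv2.COLOR_RGB2LAB)[:,:,1].astype(np.float32)
    if n=="white": g=lambda f:cv2.cvtColor(f,cv2.COLOR_RGB2GRAY).astype(np.float32)
    m=cv2.matchTemplate(g(b)[v-r-6:v+r+7,u-r-6:u+r+7],g(a)[v-r:v+r+1,u-r:u+r+1],cv2.TM_CCOEFF_NORMED)
    _,s,_,l=cv2.minMaxLoc(m);print(n,"shift px",l[0]-6,l[1]-6,round(s,2))
finish_job()
E
```

```text
white shift px 0 0 0.88
coaster shift px 0 0 1.0
candle shift px 0 0 0.98
cup shift px 0 0 0.98
the job is handed in; nothing more can be done
```

The job is done and handed in, at about 26 s on the robot's clock. No verdict was reported.

- **Remote:** the black remote lies flat and centred in the ceramic tray, confirmed in the last top picture.
- **Cap placement:** I set the grey cap over the shaft with both lugs in the slots and let go. A picture showed it resting level on the spring.
- **Locking:** I regripped the bar and pressed about 8 mm, with roughly 10 N on the tool. I then turned it clockwise until the torque rose at about 93°, inside the notch play. Let up, the cap rose to the locked height (hand at 0.1036 m, as expected) with the spring still pushing up. After release both slots were empty and the bar stood square to them. I judged the lock from that height and force; I didn't test it by trying to turn the cap back.
- **Other objects:** the pen cup, coaster, candle jar and white remote show 0 px shift between the first and last top views. The match score was 0.98–1.0 for the first three and 0.88 for the white remote.
- **Disagreements:** the fixed cameras differed by up to about 8 mm on the remote and the mouth, probably because the oblique view also sees side faces. One early wrist frame was taken before the arm had settled, so its position reading was off. For the cap and mouth I used settled wrist views instead.

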